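# Lock the loaded panel carriage at its reading stop

## Task

Two panel slides stand on the lab bench; one carriage holds a white 24-well panel, the other is empty. Push the loaded carriage all the way against the dark end stop at the far end of its slide, with its teal knob still loose, then clamp it there by turning that knob a quarter turn clockwise seen from above. Leave the empty slide's carriage and knob as they are, and let go.

Things in the scene. Friction and masses are not known exactly. Their poses are not given: they have to be found in the camera images.
- panel_carriage (a joint): Loaded carriage: aluminium plate 160 mm along its slide x 130 mm wide, top 34 mm above the bench, on its far part a white 24-well panel 86 x 128 x 14 mm (top 49 mm up). Value in m: 0 near end, grows away from the robot, 0.12 = against the dark end stop (solid limit, 48 mm high). Starts at 0 to 0.05. Loose it moves with 2 to 3 N and stays where left; locked it holds about 20 N.
- panel_slide: Fixed cream base of the loaded carriage's slide, 320 x 146 mm, two guide rods along its x. Origin: centre of its underside on the bench; x points along the slide to the end stop (inner face at x = +140 mm), z up.
- panel_knob_axis (a point): Point on the turning axis of the loaded carriage's teal knob, at the height to grip it, 71 mm above the bench. Moves with the carriage, does not turn with the knob: x along the slide to the end stop, y left across it, z up. It lies on the slide's centre line, 28 mm in from the carriage's near edge.
- panel_knob (a joint): Teal knob: disc 44 mm across under an upright bar grip 46 mm long, 14 thick, 30 high (48 to 78 mm above the bench). Value in rad, clockwise from above: 0 loose, bar across the slide; 1.57 locked, bar along it (solid limit). Starts at 0 to 0.15. Turns with 0.06 N m, 0.1 over the last third as the clamp bites; stays where left. All else within 45 mm of its axis is under 52 mm high.
- empty_knob_end (a point): One end of the top of the bar of the other knob, 21 mm from its axis and 78 mm above the bench; this twin knob is on the slide whose carriage is empty (a dark bare rectangle instead of the panel). Leave that carriage and knob alone.

How it is judged (in metres and radians):
On the way, in this order (a step that is already met when the one before it is completed fails the run):
1. the loaded carriage is within 10 mm of its end stop while its knob is still loose (under 0.6 rad) (value of joint panel_carriage above 0.11 m and value of joint panel_knob below 0.6 rad), for 0.1 s.
2. its knob is turned to locked (over 1.2 rad) with the carriage still at the stop (value of joint panel_carriage above 0.11 m and value of joint panel_knob above 1.2 rad), for 0.2 s.
At the end, for the whole second after the job is handed in: The loaded carriage stands within 10 mm of its end stop (joint over 0.11 m) and its knob is turned past 1.2 rad, within about 20 degrees of fully locked (all of step 2); the robot touches nothing.
It fails at once if the empty slide's carriage or knob is disturbed (the end of its knob bar moves more than 15 mm) (distance of empty_knob_end from where it was at the start of the episode above 0.015 m).
It also fails if it takes over 35 s, if anything falls off the work surface, if the arm or the gripper's body presses on something with over 40 N, if the wrist force passes 120 N, or if a joint passes its speed limit or range.

## Robot

A 6-joint arm with a two-finger parallel gripper is mounted at the origin on the work surface. World frame = base frame: x ahead of the robot, y to its left, z up, the work surface at z = 0. Lengths are in m, angles in degrees, forces in N, time in s.
With the tool pointing down it reaches from about 0.275 to 0.975 m from the base axis. Payload 8.4 kg.
Tool frame: the origin (TCP) lies midway between the tips of the shut fingers; the grasp point (between the pads) lies 19 mm behind it (manip.grip_point_offset is the distance from the TCP to the grasp point, in m); z points along the fingers, y is the line along which they close (so a half turn about z gives the same grasp; the last joint's range is limited). The gripper opens to 92 mm and grips with 3 to 60 N. Pads are 20 mm wide; open, the fingers measure 128 mm over their backs; the gripper's body (75 mm by 189 mm) begins 69 mm behind the grasp point.
Start: joints at [74.805, 20.225, 93.587, -0, 66.188, -0.138], TCP at [0.162, 0.604, 0.18] pointing down, gripper open.
Joint ranges: [-150.9, 150.9], [-52.94, 120.26], [3.33, 152.33], [-74.26, 254.26], [0, 154.13], [-172.89, 172.89]. Speed limits (degrees/s): [127.2, 127.2, 159.86, 180, 180, 180].

## Interface

Orientations are given as [roll, pitch, yaw] about the fixed x, y, z axes, in that order (R = Rz(yaw) Ry(pitch) Rx(roll)).
In Python, from plant import manip gives the robot as it stands.
- The arm moves only by the shell command python3 -m jog 'ROWS'. ROWS is JSON, a list of rows, each an object of numbers: "wx", "wy", "wz": the turn, a rotation vector about the tool's x, y, z in units of 5 degrees (1.0 is 5 degrees); "x", "y", "z": the shift along the tool's x, y, z in units of 40 mm (1.0 is 40 mm); "fingers": the closure, from 0 (fully open) to 1 (shut). A call has 1 to 8 rows; each row is the pose to reach, as a shift and turn from the pose commanded when the call began, along the tool's axes at that moment; what a row does not reach only later rows make up. A row lasts 1/10 s, in which the tool goes at most 50 mm and 8.59 degrees, less where a joint would pass 70% of its speed; a pose out of reach is approached as far as the arm can. A call with a gripper value outside its range is refused whole. The fingers move at their own pace and stop on an object; the grip force is fixed at half the most. Time passes only in rows, so rows that repeat a pose let the fingers close. It gives the time, the measured TCP pose, the force, the opening and the grip force at its end, in the units of the state.
- manip.get_obs(): the state, without advancing time (a new reading comes with each control period).
- manip.snapshot(name): name is "side" or "top"; returns the picture (384x512x3 uint8, red, green, blue); there is no depth.
- manip.calibration(name): a dict with "fx", "fy", "cx", "cy" (pixels), "rvec" (rotation vector, rad) and "tvec" (3), from world to camera coordinates, as OpenCV has them. Camera axes: x right, y down, z forward; pixel columns grow to the right and rows downward; lengths in m; the calibration is good to about 2 mm. A picture is of the moment at which its call begins. calibration takes no time and is no camera call.
- manip.close_job(): hands the job in; it is judged then, once.
Trained networks look in the newest picture that a camera, given by its name, has taken for a name from the list of things; names that differ only in an ending like _2 or _b are one class to them, and where a whole thing is asked for, a point or a joint stands for the part that bears it (a point fixed in the world has none). Each returns a list of dicts, best first, with "conf" (0 to 1); they miss things now and then, are a little off and sometimes report something else, mostly with a low value. They report only what shows in the picture. A call takes as long as a camera call.
- manip.cut_out(thing, camera): "region" (384x512 bool, what is visible of it) and "extent" ([centre column, centre row, width, height] in pixels, round what is visible of it).
- manip.mark_of(thing, camera): "at" ([column, row] in pixels: a listed point, or the origin of a listed thing).
The state is a dict: "clock": time; "joint_pos": joint angles; "joint_velocities": joint speeds; "tau": joint torques, N m; "position": TCP position; "ee_rot": TCP orientation; "contact_force": force on the tool from outside, world axes, zero at the start; "ft_torque": the same for the moment, N m; "opening": finger opening in m; "finger_force": force on a finger pad.
Only numpy, scipy, OpenCV 4.12 (cv2) and the standard library are available. Lean on these libraries where they do the work, as an engineer would, in place of code of your own. Each camera call takes 0.05 s, during which the arm holds its last target. There are 200 camera calls.

## Working session

There is one attempt and no reset: what is moved stays moved. The work goes in short steps, Python scripts to look and compute and a shell command to move; the robot and the scene stay as the last step left them, time stands still between calls to the robot, and variables do not carry over. Pictures are saved under pics/ and viewed, at most 10 in all, crops included, and the job is handed in when it is done.

```bash
mkdir -p pics; cat > h.py <<'E'
import numpy as np, cv2
from plant import manip
from scipy.spatial.transform import Rotation as R
def P(c):
    k=manip.calibration(c); Rm=cv2.Rodrigues(np.array(k['rvec'],float))[0]; t=np.array(k['tvec'],float)
    K=np.array([[k['fx'],0,k['cx']],[0,k['fy'],k['cy']],[0,0,1.]]); return K,Rm,t
def ray(c,px):
    K,Rm,t=P(c); d=Rm.T@np.linalg.inv(K)@np.array([px[0],px[1],1.]); return -Rm.T@t,d
def atz(c,px,z):
    o,d=ray(c,px); return o+d*(z-o[2])/d[2]
def tri(a,b):
    M=[K@np.c_[Rm,t] for K,Rm,t in (P('side'),P('top'))]
    X=cv2.triangulatePoints(M[0],M[1],np.array(a,float).reshape(2,1),np.array(b,float).reshape(2,1))[:,0]; return X[:3]/X[3]
def proj(c,X):
    K,Rm,t=P(c); p=K@(Rm@np.array(X)+t); return p[:2]/p[2]
E
python3 - <<'E'
from h import *
np.set_printoptions(precision=4,suppress=True)
ims=[]
for c in('side','top'):
    im=manip.snapshot(c); cv2.imwrite(f'pics/{c}0.png',im[:,:,::-1])
    for n in('panel_knob_axis','panel_slide','empty_knob_end'):
        for m in manip.mark_of(n,c): print(c,n,np.array(m['at']),round(m['conf'],2), atz(c,m['at'],{'panel_knob_axis':.071,'panel_slide':0,'empty_knob_end':.078}[n]))
    for n in('panel_knob','panel_carriage','panel_slide'):
        for m in manip.cut_out(n,c)[:3]:
            r=cv2.minAreaRect(np.argwhere(m['region'])[:,::-1].astype(np.float32)); print(c,n,np.array(m['extent']),round(m['conf'],2),np.array(cv2.boxPoints(r)).round(0).tolist())
o=manip.get_obs(); print(o['clock'],o['position'],o['ee_rot'],o['contact_force'],o['opening'])
E
```

```text
side panel_knob_axis [191.1 156.7] 0.87 [0.4851 0.1687 0.071 ]
side panel_slide [226.1 169. ] 0.8 [ 0.5548  0.1417 -0.    ]
side panel_slide [189.6 157. ] 0.56 [0.519 0.227 0.   ]
side empty_knob_end [317.3 231.9] 0.71 [ 0.529  -0.1438  0.078 ]
side panel_knob [193.2 161.9  20.6  31.5] 0.87 [[175.0, 159.0], [189.0, 147.0], [206.0, 166.0], [191.0, 179.0]]
side panel_carriage [212.9 159.7  91.4  69.2] 0.86 [[168.0, 152.0], [241.0, 119.0], [263.0, 168.0], [190.0, 201.0]]
side panel_slide [223.5 163.  153.4 108.2] 0.69 [[142.0, 163.0], [281.0, 100.0], [306.0, 157.0], [168.0, 220.0]]
top panel_knob_axis [151.2 207.2] 0.8 [0.4856 0.1683 0.071 ]
top panel_slide [169.8 173.6] 0.6 [0.5554 0.1496 0.    ]
top empty_knob_end [329.5 175.9] 0.57 [ 0.5318 -0.149   0.078 ]
top panel_knob [151.9 208.8  28.1  21.3] 0.89 [[136.0, 202.0], [162.0, 194.0], [169.0, 215.0], [144.0, 224.0]]
top panel_knob [338.4 180.8  25.4  24.1] 0.31 [[319.0, 185.0], [332.0, 165.0], [354.0, 180.0], [341.0, 199.0]]
top panel_knob [165.1 173.8 111.4 184.7] 0.18 [[108.0, 248.0], [145.0, 78.0], [224.0, 95.0], [187.0, 265.0]]
top panel_carriage [162.1 183.6  88.9  97.4] 0.94 [[118.0, 217.0], [134.0, 134.0], [205.0, 148.0], [188.0, 231.0]]
top panel_slide [164.4 173.3 116.2 178.7] 0.61 [[107.0, 247.0], [143.0, 79.0], [223.0, 96.0], [187.0, 264.0]]
0.7 [0.1624 0.6036 0.1805] [179.9974   0.0004 164.9437] [-0.1796  0.5371  0.7656] 0.09196781310009502
```

View pics/side0.png

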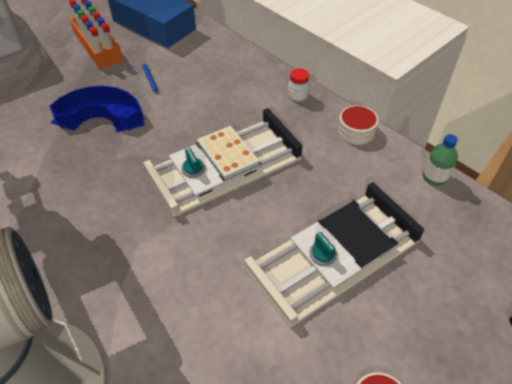

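View pics/top0.png

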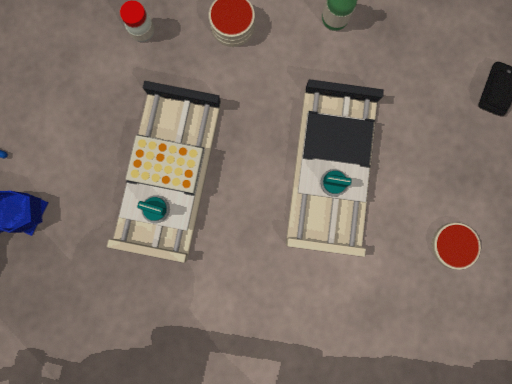

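The loaded slide is on the left: knob about (151,207) in top and (191,157) in side, end stop (144–219, 90–101) in top. The empty slide is on the right, knob about (335,182) in top. Next I'll refine the angles.

```bash
python3 - <<'E'
from h import *
np.set_printoptions(precision=4,suppress=True)
print('tri knob',tri([191.1,156.7],[151.2,207.2]),'slide',tri([226.1,169],[169.8,173.6]))
def ang(a,b): d=b-a; return np.degrees(np.arctan2(d[1],d[0])).round(1), np.linalg.norm(d[:2]).round(3)
t=lambda p,z:atz('top',p,z)
im=cv2.imread('pics/top0.png'); hsv=cv2.cvtColor(im,cv2.COLOR_BGR2HSV)
m=manip.cut_out('panel_carriage','top')[0]['region']
r=cv2.minAreaRect(np.argwhere(m)[:,::-1].astype(np.float32)); b=cv2.boxPoints(r)
for i in range(4): print('carr',ang(t(b[i],.04),t(b[(i+1)%4],.04)))
m=manip.cut_out('panel_slide','top')[0]['region']
b=cv2.boxPoints(cv2.minAreaRect(np.argwhere(m)[:,::-1].astype(np.float32)))
for i in range(4): print('slide',ang(t(b[i],.02),t(b[(i+1)%4],.02)))
print('nearbar',ang(t([109,246],.02),t([184,257],.02)),'stop',ang(t([145,90],.048),t([218,102],.048)))
A=cv2.resize(im[70:270,95:235],None,fx=4,fy=4,interpolation=cv2.INTER_CUBIC)[:, :]
A=A[:600] if 0 else A
B=cv2.imread('pics/side0.png')[105:220,135:310]
cv2.imwrite('pics/c1.png',cv2.resize(im[120:265,100:230],None,fx=4,fy=4,interpolation=cv2.INTER_CUBIC))
E
```

```text
tri knob [0.4853 0.1685 0.0711] slide [ 0.5591  0.1499 -0.0101]
carr (np.float64(-10.8), np.float64(0.159))
carr (np.float64(-103.0), np.float64(0.136))
carr (np.float64(168.0), np.float64(0.158))
carr (np.float64(77.1), np.float64(0.132))
slide (np.float64(-11.5), np.float64(0.333))
slide (np.float64(-103.8), np.float64(0.161))
slide (np.float64(167.2), np.float64(0.332))
slide (np.float64(76.4), np.float64(0.153))
nearbar (np.float64(-100.0), np.float64(0.142)) stop (np.float64(-101.0), np.float64(0.14))
```

View pics/c1.png

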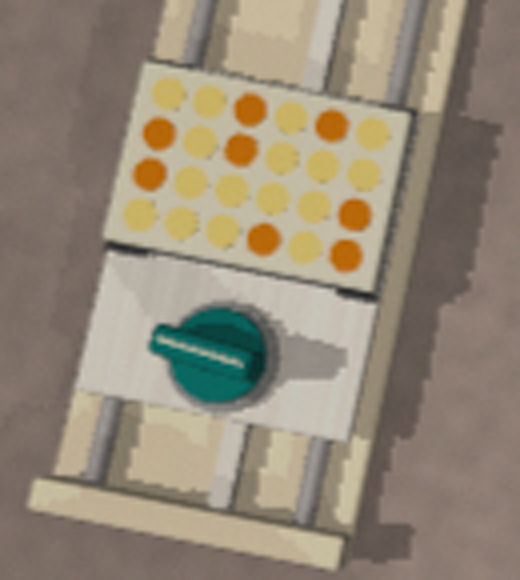

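The knob is at (0.485, 0.1685, 0.071), the slide yaw is about -11.5° and the bar is about 4° into its turn. I'll approach at the current height with yaw 75.

```bash
python3 -m jog '[{"x":-5.3,"y":-4.2,"wz":9,"fingers":0.4},{"x":-5.3,"y":-4.2,"wz":9,"fingers":0.4},{"x":-5.3,"y":-4.2,"wz":9,"fingers":0.4},{"x":-5.3,"y":-4.2,"wz":9,"fingers":0.4},{"x":-5.3,"y":-4.2,"wz":9,"fingers":0.4},{"x":-5.3,"y":-4.2,"wz":9,"fingers":0.4},{"x":-5.3,"y":-4.2,"wz":9,"fingers":0.4}]'
cat > to.py <<'E'
import sys; from h import *
def to(x,y,z,yaw):
    o=manip.get_obs(); M=R.from_euler('xyz',o['ee_rot'],degrees=True); T=R.from_euler('xyz',[180,0,yaw],degrees=True)
    print(o['clock'],'shift',(M.inv().apply(np.array([x,y,z])-o['position'])/.04).round(2),'turn',((M.inv()*T).as_rotvec(degrees=True)/5).round(2),o['joint_pos'])
to(*map(float,sys.argv[1:]))
E
python3 to.py .4853 .1685 .13 75
```

```text
0.8 shift [-10.62  -8.41   1.26] turn [ 0.   -0.   17.99] [ 7.48044548e+01  2.02233573e+01  9.35862507e+01  2.05013825e-03
  6.61881329e+01 -1.37308395e-01]validation failed for argument at $[0]...
```

```bash
python3 -m jog '[{"wx":0,"wy":0,"wz":9,"x":-5.3,"y":-4.2,"z":0,"fingers":0.4}]'; python3 -m jog --help 2>&1 | head -20
```

```text
clock: 0.9
position: [0.1905, 0.5665, 0.1805]
ee_rot: [179.9, -0.1, 156.5]
contact_force: [0.7, 0.5, 0.7]
opening: 0.0857
finger_force: 0.0
invalid input: not JSON, or not a number
```

All keys are needed.

```bash
python3 to.py .4853 .1685 .13 75
```

```text
0.9 shift [-10.73  -6.19   1.23] turn [ 1.00e-02 -3.00e-02  1.63e+01] [7.12237958e+01 1.77237825e+01 9.71684758e+01 7.95817514e-02
 6.49607841e+01 4.70836487e+00]
```

```bash
python3 -m jog '[{"wx":0,"wy":0,"wz":16.3,"x":-10.7,"y":-6.2,"z":0,"fingers":0.4},{"wx":0,"wy":0,"wz":16.3,"x":-10.7,"y":-6.2,"z":0,"fingers":0.4},{"wx":0,"wy":0,"wz":16.3,"x":-10.7,"y":-6.2,"z":0,"fingers":0.4},{"wx":0,"wy":0,"wz":16.3,"x":-10.7,"y":-6.2,"z":0,"fingers":0.4},{"wx":0,"wy":0,"wz":16.3,"x":-10.7,"y":-6.2,"z":0,"fingers":0.4},{"wx":0,"wy":0,"wz":16.3,"x":-10.7,"y":-6.2,"z":0,"fingers":0.4},{"wx":0,"wy":0,"wz":16.3,"x":-10.7,"y":-6.2,"z":0,"fingers":0.4},{"wx":0,"wy":0,"wz":16.3,"x":-10.7,"y":-6.2,"z":0,"fingers":0.4}]'; python3 to.py .4853 .1685 .13 75
```

```text
clock: 1.7
position: [0.4297, 0.2391, 0.1808]
ee_rot: [180.0, -0.0, 87.2]
contact_force: [1.0, 0.4, -0.3]
opening: 0.0551
finger_force: 0.0
1.7 shift [-1.7   1.47  1.27] turn [ 0.01 -0.01  2.45] [2.89180590e+01 8.21739359e+00 1.09532136e+02 2.54597229e-03
 6.21998090e+01 3.16693913e+01]
```

```bash
python3 -m jog '[{"wx":0,"wy":0,"wz":2.4,"x":-1.7,"y":1.47,"z":1.2,"fingers":0.4},{"wx":0,"wy":0,"wz":2.4,"x":-1.7,"y":1.47,"z":1.2,"fingers":0.4},{"wx":0,"wy":0,"wz":2.4,"x":-1.7,"y":1.47,"z":1.2,"fingers":0.4},{"wx":0,"wy":0,"wz":2.4,"x":-1.7,"y":1.47,"z":1.2,"fingers":0.4},{"wx":0,"wy":0,"wz":2.4,"x":-1.7,"y":1.47,"z":1.2,"fingers":0.4}]'; python3 to.py .4853 .1685 .055 75
python3 - <<'E'
from h import *
im=manip.snapshot('side');cv2.imwrite('pics/s1.png',cv2.resize(im[80:240,120:330,::-1],None,fx=3,fy=3))
E
```

```text
clock: 2.2
position: [0.4844, 0.1711, 0.133]
ee_rot: [180.0, -0.0, 75.6]
contact_force: [-0.7, 0.4, 0.6]
opening: 0.055
finger_force: 0.0
2.2 shift [-0.06  0.04  1.95] turn [ 0.   -0.01  0.13] [1.92750138e+01 1.34724011e+01 1.09787066e+02 2.15663562e-02
 5.67177283e+01 3.36256827e+01]
```

View pics/s1.png

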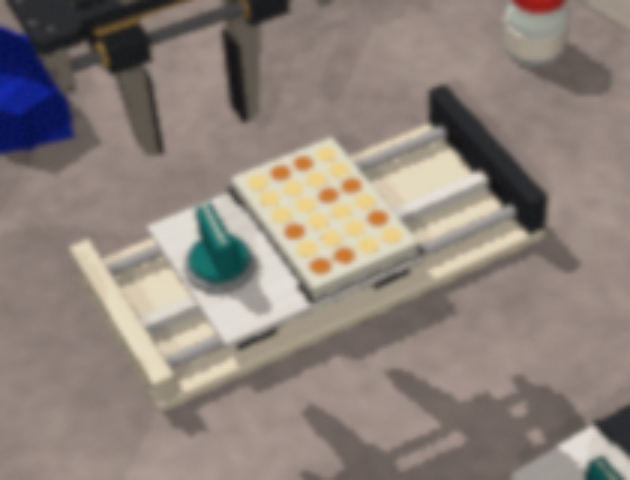

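The open fingers straddle the knob from above, with tips about (170,130) and (202,119) in full side pixels and the knob below at (191,157). Descend and grip.

```bash
python3 -m jog '[{"wx":0,"wy":0,"wz":0,"x":-0.05,"y":0.03,"z":0.8,"fingers":0.4},{"wx":0,"wy":0,"wz":0,"x":-0.05,"y":0.03,"z":1.4,"fingers":0.4},{"wx":0,"wy":0,"wz":0,"x":-0.05,"y":0.03,"z":1.95,"fingers":0.4},{"wx":0,"wy":0,"wz":0,"x":-0.05,"y":0.03,"z":1.95,"fingers":0.4},{"wx":0,"wy":0,"wz":0,"x":-0.05,"y":0.03,"z":1.95,"fingers":1},{"wx":0,"wy":0,"wz":0,"x":-0.05,"y":0.03,"z":1.95,"fingers":1},{"wx":0,"wy":0,"wz":0,"x":-0.05,"y":0.03,"z":1.95,"fingers":1},{"wx":0,"wy":0,"wz":0,"x":-0.05,"y":0.03,"z":1.95,"fingers":1}]'; python3 to.py .4853 .1685 .055 75
```

```text
clock: 3.05
position: [0.4859, 0.1685, 0.0554]
ee_rot: [179.9, -0.1, 75.6]
contact_force: [-0.0, -0.0, 0.0]
opening: 0.0255
finger_force: 0.0
3.05 shift [-0.   -0.01  0.01] turn [ 0.02 -0.01  0.12] [ 1.89577105e+01  1.97387310e+01  1.13240292e+02 -1.66716458e-04
  4.69272663e+01  3.33553374e+01]
```

```bash
python3 -m jog '[{"wx":0,"wy":0,"wz":0,"x":0,"y":0,"z":0,"fingers":1},{"wx":0,"wy":0,"wz":0,"x":0,"y":0,"z":0,"fingers":1},{"wx":0,"wy":0,"wz":0,"x":0,"y":0,"z":0,"fingers":1}]'; python3 to.py .4853 .1685 .055 75
```

```text
clock: 3.35
position: [0.4853, 0.1681, 0.0545]
ee_rot: [180.0, -0.0, 75.6]
contact_force: [0.2, -0.6, 0.3]
opening: 0.0011
finger_force: 0.0
3.35 shift [ 0.01 -0.   -0.01] turn [ 0.   -0.    0.12] [1.89402487e+01 1.98160373e+01 1.13276626e+02 1.09851124e-03
 4.69050984e+01 3.33576107e+01]
```

The fingers shut to 1 mm, so they hold nothing. I need to look.

```bash
python3 - <<'E'
from h import *
a=manip.snapshot('side');b=manip.snapshot('top')
print(proj('side',[.4853,.1681,.0545]),proj('top',[.4853,.1681,.0545]))
for c in('side','top'): print(c,[ (m['at'],m['conf']) for m in manip.mark_of('panel_knob_axis',c)])
A=cv2.resize(a[80:230,110:310],None,fx=2,fy=2);B=cv2.resize(b[80:270,80:260],None,fx=2,fy=2);
cv2.imwrite('pics/s2.png',np.hstack([np.pad(A,((0,80),(0,0),(0,0))),B])[:,:,::-1])
E
```

```text
[192.11678251 162.14332904] [153.58690206 207.87250472]
side [([190.0, 158.3], 0.86)]
top [([151.3, 206.8], 0.88)]
```

View pics/s2.png

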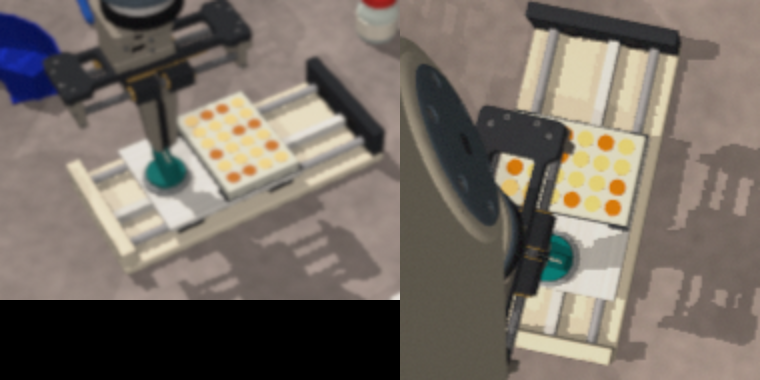

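The fingers sit at the knob but the picture doesn't show whether they're around the bar. I'll zoom in.

```bash
python3 - <<'E'
from h import *
a=manip.snapshot('side');b=manip.snapshot('top')
A=cv2.resize(a[110:190,160:225],None,fx=6,fy=6,interpolation=cv2.INTER_CUBIC);B=cv2.resize(b[170:250,130:190],None,fx=6,fy=6,interpolation=cv2.INTER_CUBIC)
cv2.imwrite('pics/s3.png',np.hstack([A,B])[:,:,::-1])
print(manip.get_obs())
q=lambda c:[proj(c,[.4853,.1685,z]).round(0) for z in(.05,.071,.09)]
print(q('side'),q('top'))
E
```

```text
{'clock': 3.65, 'joint_pos': array([1.89476400e+01, 1.98291262e+01, 1.13279922e+02, 3.32697484e-04,
       4.68994585e+01, 3.33552914e+01]), 'joint_velocities': array([ 0.0849836 , -0.03170484, -0.01252165,  0.03944711, -0.05562542,
        0.11944756]), 'tau': array([-7.35694222e-03, -5.05328894e+01, -2.50912249e+01,  5.22686122e-02,
       -2.78141286e-02,  6.62542175e-05]), 'position': array([0.48522461, 0.16816809, 0.05441108]), 'ee_rot': array([-1.79992761e+02,  4.47432697e-03,  7.55921215e+01]), 'contact_force': array([ 0.07479879,  0.38249014, -0.33566475]), 'ft_torque': array([-0.14064879,  0.00946759, -0.01343789]), 'finger_force': 0.0, 'opening': 0.0006154215223895704}
[array([192., 163.]), array([191., 157.]), array([190., 150.])] [array([154., 208.]), array([151., 207.]), array([148., 207.])]
```

View pics/s3.png

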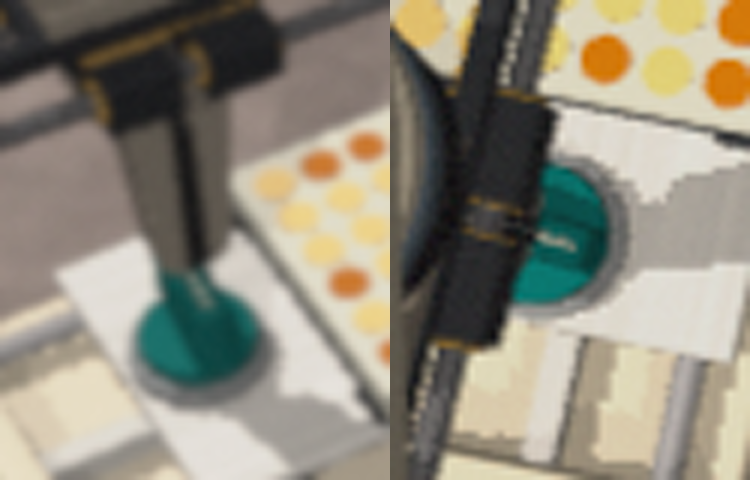

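```bash
python3 - <<'E'
from h import *
np.set_printoptions(precision=4,suppress=True)
print('off',manip.grip_point_offset)
for c in('side','top'): print(c,ray(c,[256,192])[0])
X=tri([190,121],[148.3,206.7]); print('knuckle',X,proj('side',X),proj('top',X))
print('open pose',proj('side',[.4844,.1711,.133]))
# two open tips seen at (170.7,130.7),(201.7,119): solve on vertical-plane hypothesis: tips at +-d along tool y
u=np.array([np.cos(np.radians(-14.4)),np.sin(np.radians(-14.4)),0])
for d in(.02,.0275,.035):
  for s in(-1,1): print(d,s,proj('side',np.array([.4844,.1711,.133])+s*d*u))
print(atz('side',[186.2,124.9],.133), atz('side',[193,154.5],.0544),atz('side',[193,154.5],.079))
E
```

```text
off 0.0187
side [ 0.089  -0.4388  0.832 ]
top [ 0.4407 -0.0045  0.7591]
knuckle [0.4776 0.1421 0.1944] [190.3274 121.005 ] [147.8737 207.2345]
open pose [186.9152 134.9808]
0.02 -1 [177.7097 138.4698]
0.02 1 [196.0068 131.5351]
0.0275 -1 [174.2278 139.7895]
0.0275 1 [199.3871 130.2539]
0.035 -1 [170.7295 141.1154]
0.035 1 [202.7519 128.9786]
[0.5017 0.1949 0.133 ] [0.5008 0.1841 0.0544] [0.4878 0.1644 0.079 ]
```

The images disagree with the reported TCP height. In both side views the real tips sit about 25 mm higher than reported, just above the bar (top at 78 mm). I'll calibrate by lightly touching the bar top with the shut fingers.

```bash
for i in 1; do python3 -m jog '[{"wx":0,"wy":0,"wz":0,"x":0,"y":0,"z":0.04,"fingers":1},{"wx":0,"wy":0,"wz":0,"x":0,"y":0,"z":0.04,"fingers":1}]'; done; python3 -m jog '[{"wx":0,"wy":0,"wz":0,"x":0,"y":0,"z":0.05,"fingers":1},{"wx":0,"wy":0,"wz":0,"x":0,"y":0,"z":0.05,"fingers":1}]'
```

```text
clock: 3.85
position: [0.4851, 0.1681, 0.0527]
ee_rot: [-180.0, 0.0, 75.6]
contact_force: [-0.4, -0.3, 0.1]
opening: 0.0004
finger_force: 0.0
clock: 4.05
position: [0.4851, 0.1681, 0.0506]
ee_rot: [-180.0, 0.0, 75.6]
contact_force: [-0.5, 1.4, 0.4]
opening: 0.0004
finger_force: 0.0
```

```bash
python3 -m jog '[{"wx":0,"wy":0,"wz":0,"x":0,"y":0,"z":0.05,"fingers":1},{"wx":0,"wy":0,"wz":0,"x":0,"y":0,"z":0.05,"fingers":1}]';  python3 -m jog '[{"wx":0,"wy":0,"wz":0,"x":0,"y":0,"z":0.05,"fingers":1},{"wx":0,"wy":0,"wz":0,"x":0,"y":0,"z":0.05,"fingers":1}]'
```

```text
clock: 4.25
position: [0.4851, 0.1681, 0.0486]
ee_rot: [-180.0, 0.0, 75.6]
contact_force: [0.0, -0.4, -0.4]
opening: 0.0003
finger_force: 0.0
clock: 4.45
position: [0.4851, 0.1681, 0.0467]
ee_rot: [-180.0, 0.0, 75.6]
contact_force: [0.0, -0.4, -0.5]
opening: 0.0008
finger_force: 0.0
```

```bash
python3 -m jog '[{"wx":0,"wy":0,"wz":0,"x":0,"y":0,"z":0.06,"fingers":1},{"wx":0,"wy":0,"wz":0,"x":0,"y":0,"z":0.06,"fingers":1}]' | grep -E 'pos|for';  python3 -m jog '[{"wx":0,"wy":0,"wz":0,"x":0,"y":0,"z":0.05,"fingers":1},{"wx":0,"wy":0,"wz":0,"x":0,"y":0,"z":0.05,"fingers":1}]'| grep -E 'pos|for'
python3 - <<'E'
from h import *
a=manip.snapshot('side');b=manip.snapshot('top')
A=cv2.resize(a[110:190,160:225],None,fx=6,fy=6,interpolation=cv2.INTER_CUBIC);B=cv2.resize(b[170:250,130:190],None,fx=6,fy=6,interpolation=cv2.INTER_CUBIC)
cv2.imwrite('pics/s4.png',np.hstack([A,B])[:,:,::-1])
E
```

```text
position: [0.4853, 0.1682, 0.0444]
contact_force: [0.7, -0.2, -0.1]
finger_force: 0.0
position: [0.4868, 0.1681, 0.0441]
contact_force: [-1.3, -4.0, 18.4]
finger_force: 8.9
```

View pics/s4.png

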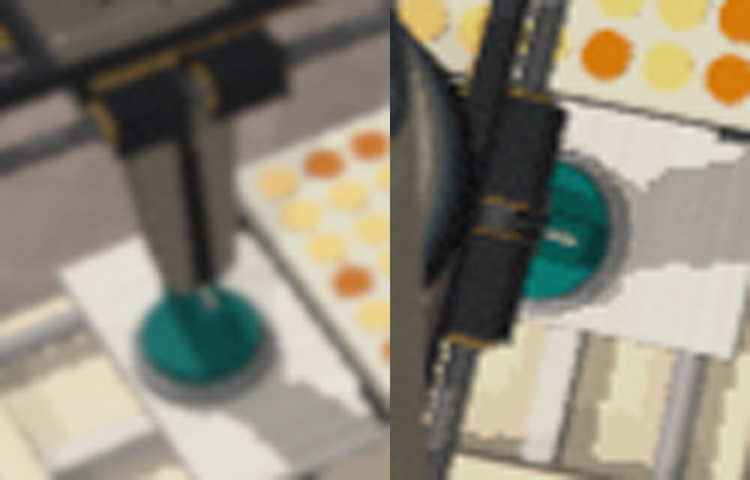

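Contact at reported z = 0.044, with the fingertips resting on the bar top (about (193,158) in side). So the real tips are about 34 mm higher than reported. I'll lift, open and descend to reported 0.021.

```bash
python3 -m jog '[{"wx":0,"wy":0,"wz":0,"x":0,"y":0,"z":-0.25,"fingers":0.4},{"wx":0,"wy":0,"wz":0,"x":0,"y":0,"z":-0.25,"fingers":0.4},{"wx":0,"wy":0,"wz":0,"x":0,"y":0,"z":-0.25,"fingers":0.4},{"wx":0,"wy":0,"wz":0,"x":0,"y":0,"z":-0.25,"fingers":0.4},{"wx":0,"wy":0,"wz":0,"x":0,"y":0,"z":-0.25,"fingers":0.4},{"wx":0,"wy":0,"wz":0,"x":0,"y":0,"z":-0.25,"fingers":0.4}]'; python3 to.py .4853 .1685 .021 75
python3 - <<'E'
from h import *
np.set_printoptions(precision=4,suppress=True)
a=manip.snapshot('side');b=manip.snapshot('top')
for c in('side','top'): print(c,[ (m['at'],m['conf']) for m in manip.mark_of('panel_knob_axis',c)])
A=cv2.resize(a[90:190,150:225],None,fx=5,fy=5,interpolation=cv2.INTER_CUBIC);B=cv2.resize(b[160:260,110:190],None,fx=5,fy=5,interpolation=cv2.INTER_CUBIC)
cv2.imwrite('pics/s5.png',np.hstack([A,B])[:,:,::-1])
E
```

```text
clock: 5.55
position: [0.485, 0.1682, 0.0522]
ee_rot: [-180.0, 0.0, 75.6]
contact_force: [0.9, 0.5, 0.9]
opening: 0.0463
finger_force: 0.0
5.55 shift [0.01 0.   0.78] turn [-0.    0.    0.12] [1.89522045e+01 2.00251773e+01 1.13363447e+02 1.02204485e-03
 4.66407598e+01 3.33559372e+01]
side [([191.2, 154.5], 0.92)]
top [([152.9, 206.1], 0.76)]
```

View pics/s5.png

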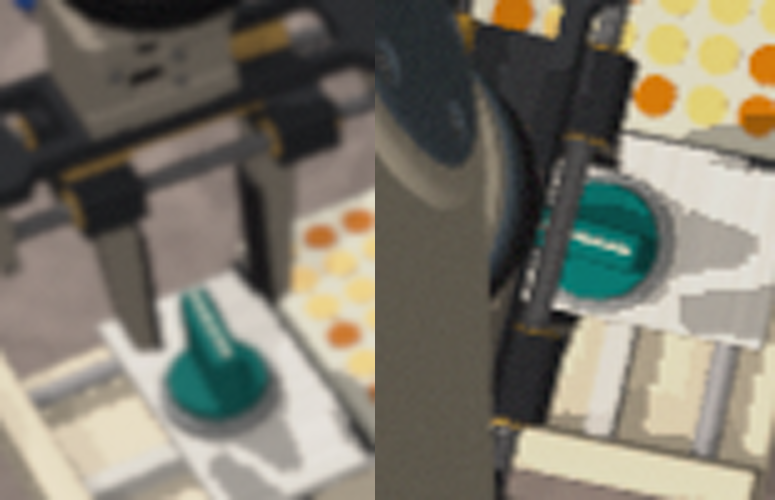

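The bar is unobstructed between the open fingers: tips about (180,160) and (205,152) in side, bar mid about (191,155). Descending.

```bash
python3 -m jog '[{"wx":0,"wy":0,"wz":0,"x":0,"y":0,"z":0.3,"fingers":0.4},{"wx":0,"wy":0,"wz":0,"x":0,"y":0,"z":0.5,"fingers":0.4},{"wx":0,"wy":0,"wz":0,"x":0,"y":0,"z":0.65,"fingers":0.4},{"wx":0,"wy":0,"wz":0,"x":0,"y":0,"z":0.65,"fingers":0.4}]';python3 -m jog '[{"wx":0,"wy":0,"wz":0,"x":0,"y":0,"z":0.1,"fingers":0.4},{"wx":0,"wy":0,"wz":0,"x":0,"y":0,"z":0.1,"fingers":1},{"wx":0,"wy":0,"wz":0,"x":0,"y":0,"z":0.1,"fingers":1},{"wx":0,"wy":0,"wz":0,"x":0,"y":0,"z":0.1,"fingers":1},{"wx":0,"wy":0,"wz":0,"x":0,"y":0,"z":0.1,"fingers":1},{"wx":0,"wy":0,"wz":0,"x":0,"y":0,"z":0.1,"fingers":1},{"wx":0,"wy":0,"wz":0,"x":0,"y":0,"z":0.1,"fingers":1}]'
```

```text
clock: 6.15
position: [0.4843, 0.1679, 0.0252]
ee_rot: [-179.9, 0.1, 75.6]
contact_force: [-0.1, -0.0, -0.7]
opening: 0.0553
finger_force: 0.0
clock: 6.85
position: [0.4855, 0.1682, 0.0226]
ee_rot: [180.0, -0.0, 75.6]
contact_force: [-0.7, 0.5, 0.8]
opening: 0.0135
finger_force: 29.6
```

Gripped: 13.5 mm opening, 30 N. Push along the slide.

```bash
python3 -m jog '[{"wx":0,"wy":0,"wz":0,"x":0.02,"y":0.3,"z":0,"fingers":1},{"wx":0,"wy":0,"wz":0,"x":0.04,"y":0.7,"z":0,"fingers":1},{"wx":0,"wy":0,"wz":0,"x":0.06,"y":1.1,"z":0,"fingers":1},{"wx":0,"wy":0,"wz":0,"x":0.08,"y":1.5,"z":0,"fingers":1},{"wx":0,"wy":0,"wz":0,"x":0.08,"y":1.5,"z":0,"fingers":1},{"wx":0,"wy":0,"wz":0,"x":0.08,"y":1.5,"z":0,"fingers":1}]';python3 -m jog '[{"wx":0,"wy":0,"wz":0,"x":0.01,"y":0.2,"z":0,"fingers":1},{"wx":0,"wy":0,"wz":0,"x":0.02,"y":0.4,"z":0,"fingers":1},{"wx":0,"wy":0,"wz":0,"x":0.02,"y":0.4,"z":0,"fingers":1}]'
```

```text
clock: 7.45
position: [0.5448, 0.1548, 0.0227]
ee_rot: [180.0, 0.1, 75.6]
contact_force: [0.4, -7.3, 4.7]
opening: 0.0139
finger_force: 29.8
clock: 7.75
position: [0.5602, 0.1513, 0.0227]
ee_rot: [-180.0, 0.1, 75.6]
contact_force: [0.2, -9.2, 4.3]
opening: 0.0137
finger_force: 29.8
```

```bash
python3 -m jog '[{"wx":0,"wy":0,"wz":0,"x":-0.05,"y":0.05,"z":0,"fingers":1},{"wx":0,"wy":0,"wz":0,"x":-0.05,"y":0.1,"z":0,"fingers":1},{"wx":0,"wy":0,"wz":0,"x":-0.05,"y":0.1,"z":0,"fingers":1}]';python3 -m jog '[{"wx":0,"wy":0,"wz":0,"x":0,"y":0.06,"z":0,"fingers":1},{"wx":0,"wy":0,"wz":0,"x":0,"y":0.06,"z":0,"fingers":1}]';python3 -m jog '[{"wx":0,"wy":0,"wz":0,"x":0,"y":0.05,"z":0,"fingers":1},{"wx":0,"wy":0,"wz":0,"x":0,"y":0.05,"z":0,"fingers":1}]'
```

```text
clock: 8.05
position: [0.5637, 0.1504, 0.0227]
ee_rot: [180.0, -0.0, 75.6]
contact_force: [-0.1, -0.3, 4.0]
opening: 0.0136
finger_force: 29.8
clock: 8.25
position: [0.5647, 0.15, 0.0226]
ee_rot: [-179.9, 0.0, 75.6]
contact_force: [-5.4, 2.8, 8.2]
opening: 0.0137
finger_force: 29.8
clock: 8.45
position: [0.5647, 0.1499, 0.0226]
ee_rot: [-179.7, 0.0, 75.6]
contact_force: [-11.7, 6.5, 13.6]
opening: 0.0137
finger_force: 29.9
```

Stop reached: 81.5 mm of travel, with the force building. Now turn the knob.

```bash
python3 -m jog '[{"wx":0,"wy":0,"wz":1.5,"x":0,"y":-0.03,"z":0,"fingers":1},{"wx":0,"wy":0,"wz":3,"x":0,"y":-0.03,"z":0,"fingers":1},{"wx":0,"wy":0,"wz":4.5,"x":0,"y":-0.03,"z":0,"fingers":1},{"wx":0,"wy":0,"wz":6,"x":0,"y":-0.03,"z":0,"fingers":1},{"wx":0,"wy":0,"wz":6,"x":0,"y":-0.03,"z":0,"fingers":1}]'; python3 -c "
from h import *;print(manip.get_obs()['ft_torque'])"
```

```text
clock: 8.95
position: [0.5643, 0.1502, 0.0226]
ee_rot: [-179.8, 0.1, 45.3]
contact_force: [-9.0, 5.4, 10.7]
opening: 0.0136
finger_force: 29.9
[ 0.96187495  1.77080325 -0.0375216 ]
```

```bash
python3 -m jog '[{"wx":0,"wy":0,"wz":1.5,"x":0,"y":0,"z":0,"fingers":1},{"wx":0,"wy":0,"wz":3,"x":0,"y":0,"z":0,"fingers":1},{"wx":0,"wy":0,"wz":4.5,"x":0,"y":0,"z":0,"fingers":1},{"wx":0,"wy":0,"wz":6,"x":0,"y":0,"z":0,"fingers":1},{"wx":0,"wy":0,"wz":7.5,"x":0,"y":0,"z":0,"fingers":1},{"wx":0,"wy":0,"wz":9,"x":0,"y":0,"z":0,"fingers":1},{"wx":0,"wy":0,"wz":9,"x":0,"y":0,"z":0,"fingers":1}]'; python3 -c "
from h import *;o=manip.get_obs();print(o['ft_torque'],o['joint_pos'])"
```

```text
clock: 9.65
position: [0.5641, 0.1509, 0.0226]
ee_rot: [-179.9, 0.2, 0.3]
contact_force: [-10.3, 9.7, 10.7]
opening: 0.0137
finger_force: 29.9
[ 1.7392333   2.04346292 -0.00850891] [ 14.7321038   27.75043055 105.38064206   0.19750154  47.06363462
 104.2970146 ]
```

```bash
python3 -m jog '[{"wx":0,"wy":0,"wz":1,"x":0,"y":0,"z":0,"fingers":1},{"wx":0,"wy":0,"wz":2,"x":0,"y":0,"z":0,"fingers":1},{"wx":0,"wy":0,"wz":2.4,"x":0,"y":0,"z":0,"fingers":1},{"wx":0,"wy":0,"wz":2.4,"x":0,"y":0,"z":0,"fingers":1},{"wx":0,"wy":0,"wz":2.4,"x":0,"y":0,"z":0,"fingers":1}]'; python3 -c "
from h import *;o=manip.get_obs();print(o['ft_torque'])"
```

```text
clock: 10.15
position: [0.5641, 0.1511, 0.0226]
ee_rot: [-179.9, 0.2, -11.4]
contact_force: [-10.1, 10.2, 9.8]
opening: 0.0139
finger_force: 29.9
[ 1.91337645  2.01557562 -0.0335709 ]
```

```bash
python3 -m jog '[{"wx":0,"wy":0,"wz":0,"x":0,"y":0,"z":0,"fingers":0.4},{"wx":0,"wy":0,"wz":0,"x":0,"y":0,"z":0,"fingers":0.4},{"wx":0,"wy":0,"wz":0,"x":0,"y":0,"z":0,"fingers":0.4},{"wx":0,"wy":0,"wz":0,"x":0,"y":0,"z":0,"fingers":0.4},{"wx":0,"wy":0,"wz":0,"x":0,"y":0,"z":-1,"fingers":0.4},{"wx":0,"wy":0,"wz":0,"x":0,"y":0,"z":-2,"fingers":0.4},{"wx":0,"wy":0,"wz":0,"x":0,"y":0,"z":-3,"fingers":0.4},{"wx":0,"wy":0,"wz":0,"x":-2,"y":0,"z":-4,"fingers":0.4}]'
python3 -m jog '[{"wx":0,"wy":0,"wz":0,"x":-1.2,"y":0,"z":-1,"fingers":0.4},{"wx":0,"wy":0,"wz":0,"x":-2.4,"y":0,"z":-1,"fingers":0.4},{"wx":0,"wy":0,"wz":0,"x":-3.5,"y":0,"z":-1,"fingers":0.4},{"wx":0,"wy":0,"wz":0,"x":-3.5,"y":0,"z":-1,"fingers":0.4},{"wx":0,"wy":0,"wz":0,"x":-3.5,"y":0,"z":-1,"fingers":0.4}]'
python3 - <<'E'
from h import *
a=manip.snapshot('side');b=manip.snapshot('top')
for c in('side','top'): print(c,[ (m['at'],m['conf']) for m in manip.mark_of('panel_knob_axis',c)],[ (m['at'],m['conf']) for m in manip.mark_of('empty_knob_end',c)])
A=cv2.resize(a[80:230,120:260],None,fx=2.6,fy=2.6,interpolation=cv2.INTER_CUBIC);B=cv2.resize(b[70:220,110:250],None,fx=2.6,fy=2.6,interpolation=cv2.INTER_CUBIC)
cv2.imwrite('pics/s6.png',np.hstack([A,B])[:,:,::-1])
E
```

```text
clock: 10.95
position: [0.5277, 0.1584, 0.1685]
ee_rot: [-179.8, -0.4, -11.5]
contact_force: [-0.5, 1.3, -0.2]
opening: 0.0549
finger_force: 0.0
clock: 11.45
position: [0.385, 0.1862, 0.2054]
ee_rot: [-180.0, -0.1, -11.3]
contact_force: [0.6, 0.0, 1.0]
opening: 0.055
finger_force: 0.0
side [([225.6, 144.5], 0.61)] [([316.1, 234.2], 0.6)]
top [([160.9, 164.2], 0.59)] [([326.8, 178.0], 0.71)]
```

View pics/s6.png

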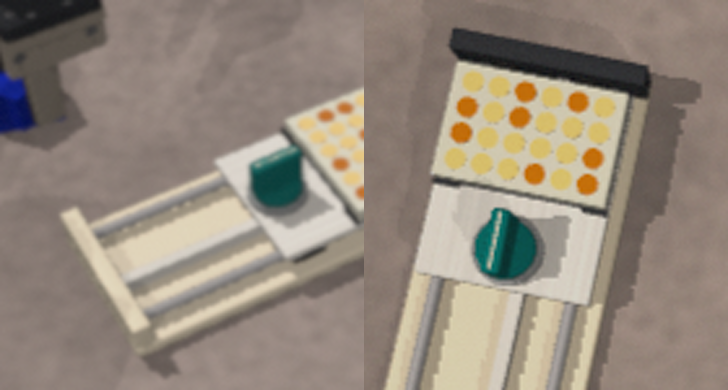

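The carriage is against the end stop, with no gap to the panel, and the bar lies along the slide ((500,245) in the right half). The gripper is clear.

```bash
python3 -c "
from plant import manip; print(manip.close_job())"
```

```text
the job is handed in; nothing more can be done
None
```

The loaded carriage is against its end stop and the teal knob is turned to locked. The last pictures show the gripper clear and the empty slide as it was. The job is handed in, but no verdict came back.

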